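# Shut the propagation case and hold the mist dial at its third click

## Robot

A 6-joint arm with a two-finger parallel gripper is mounted at the origin on the work surface. World frame = base frame: x ahead of the robot, y to its left, z up, the work surface at z = 0. Lengths are in mm, angles in rad, forces in N, time in s.
With the tool pointing down it reaches from about 325 to 875 mm from the base axis. Payload 4.4 kg.
Tool frame: the origin (TCP) lies on the centre line of the jaws, within the pads' length; the fingertips stand ahead of it and the grasp point (between the pads) lies 6 mm ahead of it (ctrl.tcp_to_tips is the z of the fingertips in the tool frame, in mm); z points along the fingers, y is the direction in which the jaws open and shut (so a half turn about z gives the same grasp; the last joint's range is limited). The gripper opens to 85 mm and grips with 20 to 120 N. Pads are 22 mm wide; open, the fingers measure 114 mm over their backs; the gripper's body (76 mm by 85 mm) begins 54 mm behind the grasp point. The pads swing forward as they close: fully open they stand 13 mm farther back than shut.
Start: joints at [0.98, 0.207, 1.542, -0, 1.393, -0.15], TCP at [245.341, 520.034, 234.482] pointing down, gripper open.
Joint ranges: [-2.73, 2.73], [-0.86, 2.22], [0.23, 2.46], [-1.11, 4.25], [0.08, 2.63], [-2.82, 2.82]. Speed limits (rad/s): [2.79, 2.79, 3.14, 3.14, 3.14, 3.14].

## Interface

Orientations are given as a 3x3 rotation matrix whose columns are the frame's x, y, z axes.
In Python, from plant import ctrl, sensors, optics gives the robot as it stands. Calls block until the motion is done:
- ctrl.move_ptp(position, orientation): joint-space move of the TCP to a pose.
- ctrl.move_l(position, rot=None, vel=150, threshold=None): straight line of the TCP; rot=None keeps the orientation; vel is the mean speed in mm/s. With threshold (N) it stops when the force on the tool has changed by that much, and returns True; else False.
- ctrl.set_joints(angles): joint-space move.
- ctrl.gripper_to(opening, force=None): finger opening in mm; force is the grip in N (None keeps the last); returns when the fingers have stopped.
- ctrl.hold(seconds).
- ctrl.solve_ik(position, orientation): joint angles nearest the present ones, or None.
- sensors.read_state(): the state.
- optics.grab_frame(name): name is "side" or "top"; returns (picture, depth): 480x640x3 uint8, red, green, blue; 480x640 float32, mm along the optical axis (not along the pixel's ray), 0 where there is no reading.
- optics.camera_params(name): a dict with "mtx" (3x3 intrinsics, pixels), "R" (3x3) and "t" (3): a world point X has camera coordinates R X + t. Camera axes: x right, y down, z forward; pixel columns grow to the right and rows downward; lengths in mm; the calibration is good to about 2 mm. A picture is of the moment at which its call begins. camera_params takes no time and is no camera call.
A pose or a line that the arm cannot do raises ctrl.MotionError and nothing moves.
- ctrl.finish_job(): hands the job in, once; it reports no verdict.
The state is a dict: "t": time; "q": joint angles; "qvel": joint speeds; "tau": joint torques, N m; "eef_pos": TCP position; "eef_rot": TCP orientation; "force": force on the tool from outside, world axes, zero at the start; "wrist_torque": the same for the moment, N m; "grip_width": finger opening in mm.
Only numpy, scipy, OpenCV 4.12 (cv2) and the standard library are available. Lean on these libraries where they do the work, as an engineer would, in place of code of your own. Each camera call takes 0.05 s, during which the arm holds its last target.

## Task

Lower the glazed lid of the wooden propagation case fully shut without slamming it. Only then press the paddle of the mist unit's spring-return dial down past the first two clicks to the third, at the end of its travel, and keep it pressed there: the program finishes while the robot is still holding the paddle down. Leave the pots, tools and bottles around them where they stand.

Things in the scene. Friction and masses are not known exactly. Their poses are not given: they have to be found in the camera images.
- lid (a joint): Opening angle of the case's lid, rad: 0 = shut flat on the case, positive = raised; starts between 0.6 and 1.05 and stays where it is left (stiff hinge: about 2 to 6 N at the lip to move it down). Hinge line along the far top edge of the case; no latch.
- lid_lip (a point): On the lid: middle of the upper (outer) face of the small wooden lip, 80 mm wide and 12 mm thick, that sticks out 28 mm beyond the middle of the lid's front edge (point 14 mm inside the lip's outer end). It lies 214 mm from the hinge line, 14 mm above it when the lid is shut. Frame: x points along the lid from lip to hinge, y along the hinge, z out of the lid's upper face (up when shut).
- lid_hinge (a point): Middle of the hinge line of the lid, 102 mm above the table. The lid is 200 mm deep from the hinge, 280 mm wide, 16 mm thick, a wooden frame (30 mm rails) round a clear pane. The case under it is an open wooden box 200 mm deep, 280 mm wide, 100 mm high, with a tray of seedlings inside. Frame: turns with the lid, like lid_lip.
- dial (a joint): Angle of the mist dial, rad: 0 = at rest, paddle slanting up 0.5 rad above level towards the dial's front; grows as the paddle is pressed down. Clicks at 0.35, 0.70 and 1.06 (third, paddle slanting down 0.55 rad), end stop at 1.12. A spring returns it to 0 from anywhere when let go; pressing takes about 4 N at first and 9 N at the third click, with a ripple of 1 to 3 N from the clicks.
- paddle (a point): On the dial: centre of the upper face of the flat black paddle, 42 mm long (radially) x 50 mm wide x 8 mm thick, 76 mm out from the dial's axis and 4 mm above the radial line. Frame: x points along the paddle towards the dial's axis, y along the axis, z out of the paddle's upper face; turns with the dial.
- dial_axis (a point): Middle of the dial's level axis, 112 mm above the table, fixed: the black drum (52 mm diameter, 50 mm long) turns between two metal cheeks whose tops are 135 mm high, 72 mm over their outsides, above the front of the grey mist unit (150 deep x 130 wide x 75 mm high, its front face 30 mm from the axis). Frame: x points away from the paddle to the unit's back, y along the axis, z up.
- case: The wooden propagation case itself, fixed; origin in the centre of its underside, x towards the hinge, z up.
- mister: The grey mist unit with the dial, fixed; origin in the centre of its underside, x to its back, z up.
- seedling_pot: Bystander: terracotta pot, 60 mm wide, 60 mm high, with a seedling to about 105 mm; origin under its centre.
- flower_pot: Bystander: grey pot 90 mm wide, with a blue flowering plant to about 220 mm; origin under its centre.
- watering_can: Bystander: metal watering can, body 120 mm wide, 170 mm high over the handle; origin under its centre, spout to -x.
- spray_bottle: Bystander: white spray bottle, 70 mm wide, 175 mm high; origin under its centre.
- pot_stack: Bystander: stack of small terracotta pots, 90 mm wide, 102 mm high; origin under its centre.
- trowel: Bystander: hand trowel lying flat, 290 mm long, 25 mm high; origin near its middle, blade to +x.
Things that resemble listed ones, but are neither listed nor needed, are in the scene too. Leave any yellow look-alike of the mister alone.

How it is judged (in metres and radians):
On the way, in this order (a step that is already met when the one before it is completed fails the run):
1. the lid is shut (value of joint lid below 0.04 rad), for 0.3 s.
2. the robot holds the dial at the third click (value of joint dial above 0.97 rad and contact force between any of the fingers, the arm and dial above 2 N), for 0.5 s.
At the end, for the whole second after the job is handed in: The lid is shut (joint below 0.04 rad) and the dial is held still at its third click (above 0.97 rad), pushed by the robot itself with more than 2 N, through the last second (all of step 2 and value of joint lid below 0.04 rad and velocity of joint dial between -0.3 and 0.3 rad/s); the arm keeps its last pose, push and grip.
It fails at once if the dial is worked while the lid is still open (value of joint dial above 0.25 rad and value of joint lid above 0.08 rad).
It fails at once if the lid is slammed (velocity of joint lid below -3 rad/s).
It fails at once if a bystander is moved more than 40 mm (distance of any of seedling_pot, flower_pot, watering_can, spray_bottle, pot_stack, trowel from where it was at the start of the episode above 0.04 m).
It also fails if it takes over 51 s, if anything falls off the work surface, if the arm or the gripper's body presses on something with over 40 N, if the wrist force passes 120 N, or if a joint passes its speed limit or range.

## Working session

There is one attempt and no reset: what is moved stays moved. The work goes in short steps, each a Python script; the robot and the scene stay as the last script left them, time stands still between calls to the robot, and variables do not carry over. Pictures are saved under pics/ and viewed, and the job is handed in when it is done.

```bash
ls; mkdir -p pics
python3 - <<'E'
from plant import ctrl,sensors,optics
import cv2,numpy as np
for n in("side","top"):
    p,d=optics.grab_frame(n); cv2.imwrite(f"pics/{n}0.png",p[:,:,::-1]); np.savez(f"{n}0.npz",p=p,d=d)
    c=optics.camera_params(n);print(n,{k:np.round(v,3).tolist() for k,v in c.items()})
s=sensors.read_state();print(s["t"],s["force"],ctrl.tcp_to_tips,s["grip_width"])
E
```

```text
pics
side {'mtx': [[541.992, 0.0, 319.391], [0.0, 541.992, 232.098], [0.0, 0.0, 1.0]], 'R': [[0.964, -0.264, 0.015], [-0.196, -0.752, -0.629], [0.178, 0.604, -0.777]], 't': [-513.909, 167.701, 1309.002]}
top {'mtx': [[508.832, 0.0, 320.662], [0.0, 508.832, 240.472], [0.0, 0.0, 1.0]], 'R': [[-0.009, -1.0, -0.006], [-0.996, 0.009, -0.092], [0.092, 0.005, -0.996]], 't': [1.135, 553.279, 1298.638]}
0.1 [-0.17043633 -0.10842413 -0.48758194] 25.0 85.45325080723805
```

View pics/side0.png

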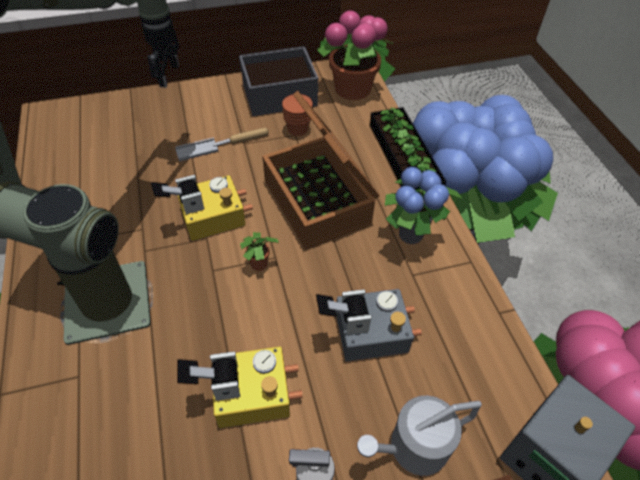

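View pics/top0.png

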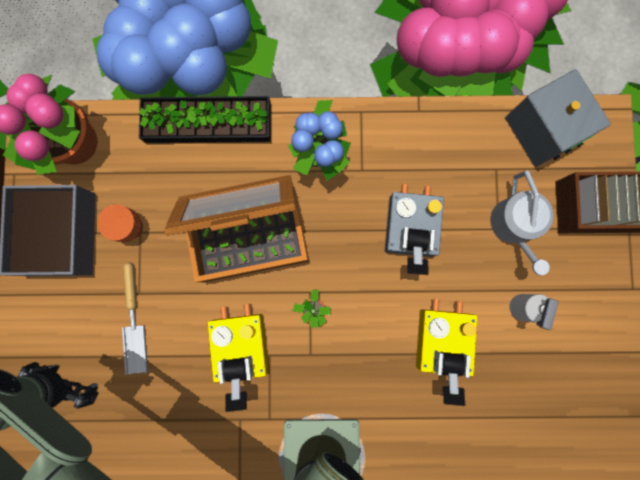

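The side view shows the open case at about (320,190) and the grey mister at (375,325). In the top view they are at (245,230) and (415,225). There are two yellow look-alikes, and the seedling pot sits at (312,308). Next I'll enlarge the case and the mister.

```bash
cat > h.py <<'E'
import numpy as np,cv2
from plant import ctrl,sensors,optics
def world(n,d):
    c=optics.camera_params(n);K,R,t=map(np.array,(c["mtx"],c["R"],c["t"]))
    v,u=np.mgrid[0:480,0:640]
    pc=np.stack([(u-K[0,2])/K[0,0]*d,(v-K[1,2])/K[1,1]*d,d],-1)
    w=(pc-t)@R   # R^T (pc-t)
    w[d==0]=np.nan
    return w
def proj(n,X):
    c=optics.camera_params(n);pc=np.asarray(X)@np.array(c["R"]).T+c["t"]
    q=pc@np.array(c["mtx"]).T
    return q[...,:2]/q[...,2:]
E
python3 - <<'E'
from h import *
for n,rois in (("top",[(155,165,160,120),(375,175,80,105)]),("side",[(250,80,140,170),(305,280,120,85)])):
    z=np.load(f"{n}0.npz");w=world(n,z["d"])
    np.save(f"{n}w.npy",w)
    for i,(x,y,a,b) in enumerate(rois):
        k=min(800//a,600//b)
        cv2.imwrite(f"pics/{n}c{i}.png",cv2.resize(z["p"][y:y+b,x:x+a,::-1],None,fx=k,fy=k,interpolation=cv2.INTER_CUBIC)); print(n,i,k)
E
```

```text
top 0 5
top 1 5
side 0 3
side 1 6
```

View pics/topc0.png

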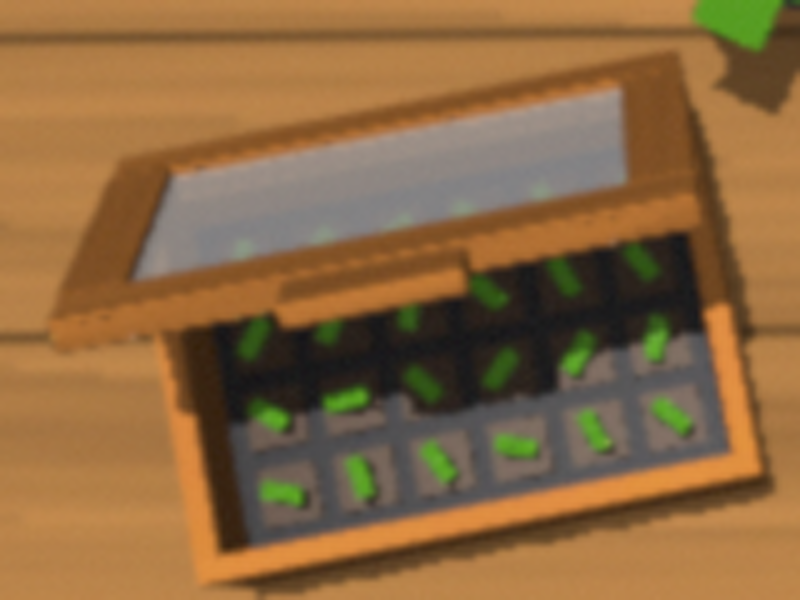

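View pics/topc1.png

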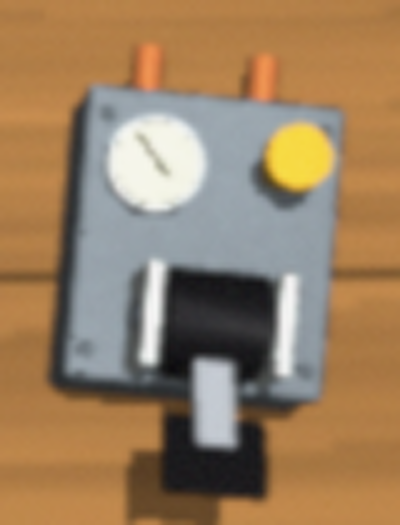

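View pics/sidec0.png

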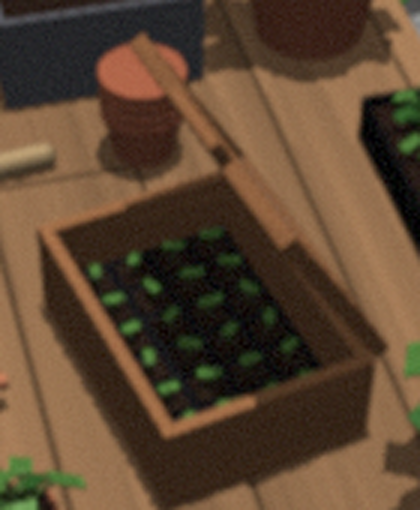

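View pics/sidec1.png

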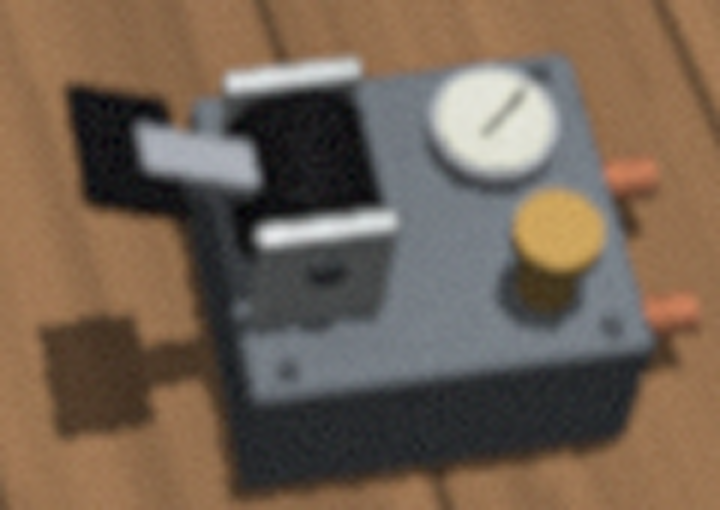

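Run:
```python
from h import *
np.set_printoptions(precision=1,suppress=True)
c=optics.camera_params("top");K,R,t=map(np.array,(c["mtx"],c["R"],c["t"]))
def atz(u,v,z):
    r=R.T@np.linalg.solve(K,[u,v,1]);o=-R.T@t
    return o+r*(z-o[2])/r[2]
w=np.load("topw.npy");d=np.load("top0.npz")["d"]
def P(ox,oy,x,y,lab,z=None):
    u=ox+x/5-.4;v=oy+y/5-.4;uu,vv=int(round(u)),int(round(v))
    print(lab,(round(u),round(v)),"depth",np.nanmedian(w[vv-1:vv+2,uu-1:uu+2].reshape(-1,3),0),"" if z is None else atz(u,v,z))
for x,y,l,z in [(198,581,'case FL',100),(765,475,'case FR',100),(125,158,'lid hinge L',110),(678,52,'lid hinge R',110),(95,235,'lid L rail',None),(655,130,'lid R rail',None),(400,130,'hinge rail',None),(200,290,'front rail',None),(600,205,'front rail',None),(370,277,'lip',None),(330,285,'lip',None),(420,268,'lip',None),(370,300,'lipfront',None)]:P(155,165,x,y,l,z)
for x,y,l,z in [(90,88,'m BL',75),(342,105,'m BR',75),(320,400,'m FR',75),(55,385,'m FL',75),(152,310,'cheekL',135),(287,325,'cheekR',135),(215,460,'pad',None),(215,480,'pad',None),(180,460,'pad',None),(250,460,'pad',None),(215,400,'arm',None)]:P(375,175,x,y,l,z)
# plane fit of lid: points in lid region with z>105
sub=w[165:285,155:315].reshape(-1,3);s=sub[(sub[:,2]>118)&(sub[:,2]<330)]
print(len(s),s.min(0),s.max(0))
rng=np.random.default_rng(0);best=0
for _ in range(500):
    a=s[rng.choice(len(s),3,False)];n=np.cross(a[1]-a[0],a[2]-a[0]);n/=np.linalg.norm(n)+1e-9
    m=abs((s-a[0])@n)<4
    if m.sum()>best:best=m.sum();M=m
q=s[M];n=np.linalg.svd(q-q.mean(0))[2][2];n*=np.sign(n[2]);print("plane",best,n*1000,q.mean(0),"angle",np.arccos(n[2]).round(4),"az",np.arctan2(n[1],n[0]).round(4))
for Z in(0,):
    pass
# bystanders heights for path
for v,u in [(308,312),(140,320),(222,118),(215,528),(320,235)]: print((u,v),w[v,u])
```

```text
case FL (194, 281) depth [451.3 330.1   1.9] [450.4 305.3 100. ]
case FR (308, 260) depth [503.2  30.2   2.3] [499.7  28.1 100. ]
lid hinge L (180, 196) depth [657.9 339.7 113.4] [658.  341.6 110. ]
lid hinge R (290, 175) depth [730.3  74.4  -0.4] [708.3  69.4 110. ]
lid L rail (174, 212) depth [604.6 326.9 204.2] 
lid R rail (286, 191) depth [649.4  72.6 209.1] 
hinge rail (235, 191) depth [664.7 200.9 136.4] 
front rail (195, 223) depth [569.  259.  279.5] 
front rail (275, 206) depth [603.9  90.8 280. ] 
lip (229, 220) depth [572.7 184.5 296.7] 
lip (221, 222) depth [568.5 200.9 298.2] 
lip (239, 218) depth [576.8 164.2 295.7] 
lipfront (229, 225) depth [561.7 183.7 301.5] 
m BL (393, 192) depth [ 670.7 -190.6   69.4] [ 669.4 -186.8   75. ]
m BR (443, 196) depth [ 671.4 -331.2    1.7] [ 659.4 -313.6   75. ]
m FR (439, 255) depth [ 514.  -315.6    1.9] [ 510.6 -298.    75. ]
m FL (386, 252) depth [ 522.8 -174.     7.1] [ 519.3 -166.1   75. ]
cheekL (405, 237) depth [ 549.7 -205.5  133.9] [ 550.6 -205.7  135. ]
cheekR (432, 240) depth [ 541.5 -269.2  135.9] [ 542.8 -269.8  135. ]
pad (418, 267) depth [ 477.  -230.7  155.8] 
pad (418, 271) depth [ 467.5 -229.5  161.3] 
pad (411, 267) depth [ 477.2 -214.6  155.5] 
pad (425, 267) depth [ 477.  -247.3  152.6] 
arm (418, 255) depth [ 506.1 -234.7  139.5] 
4675 [545.1  19.8 118. ] [730.  340.7 308.3]
plane 3674 [838.2 165.5 519.6] [621.8 194.1 211.5] angle 1.0244 az 0.195
(312, 308) [381.6  18.5  88.8]
(320, 140) [790.1  -4.9 129. ]
(118, 222) [596.6 494.9 101.9]
(528, 215) [ 601.6 -506.3  121.6]
(235, 320) [353.4 208.9  77.2]
```

Pose estimates so far:

| Item | Position (mm) | Yaw (rad) | Joint value |
|---|---|---|---|
| Lid hinge | (671, 203, 102) | about 0.18 | lid about 1.02 rad |
| Dial axis | (546, -237, 112) | about -0.12 | at rest |

I'll plan the lid arc, check IK, then approach.

```bash
cat >> h.py <<'E'
H=np.array([671.,203,102]);YL=0.182
A=np.array([546.,-237,112]);YD=-0.12
def rz(a):return np.array([np.cos(a),np.sin(a),0])
Z=np.array([0,0,1.])
def toolR(yaw,tilt=0):
    # tool z = down, leaning by tilt so that fingers point outward (+yaw dir); tool y along horizontal axis
    f=rz(yaw);z=np.sin(tilt)*f-np.cos(tilt)*Z
    y=-np.cross(Z,f)  # horizontal
    return np.column_stack([np.cross(y,z),y,z])
def tips_to_tcp(tip,R,L):return np.asarray(tip)-R[:,2]*L
def lidpt(th,r=210,h=14):
    f=rz(YL);xp=np.cos(th)*f-np.sin(th)*Z;zp=np.sin(th)*f+np.cos(th)*Z
    return H-r*xp+h*zp,zp
def lidtip(th,tilt,gap=0,r=210):
    p,n=lidpt(th,r);R=toolR(YL,tilt);rel=abs(th+tilt)
    # contact edge is the robot-side one
    return p+n*gap+11*R[:,0]*np.sign(R[:,0]@rz(YL)),R
E
python3 - <<'E'
from h import *
ctrl.gripper_to(0,40);s=sensors.read_state();print(ctrl.tcp_to_tips,s["grip_width"],s["t"],s["eef_rot"])
L=ctrl.tcp_to_tips
for tilt in(0,-.2,-.4):
    for sg in(1,-1):
        o=[]
        for th in(1.02,.8,.5,.25,0):
            t,R=lidtip(th,tilt,0)
            if sg<0:R=R@np.diag([-1,-1,1])
            q=ctrl.solve_ik(tips_to_tcp(t,R,L),R);o.append(None if q is None else np.round(q,2).tolist())
        print(tilt,sg,o)
E
```

```text
25.0 -0.24943653059192664 0.8667 [[-9.04429232e-01  4.26623679e-01  3.31972179e-05]
 [ 4.26623679e-01  9.04429233e-01 -5.63104576e-06]
 [-3.24268718e-05  9.06983684e-06 -9.99999999e-01]]
0 1 [[0.17, 0.24, 1.34, -0.0, 1.56, 1.56], [0.17, 0.17, 1.47, -0.0, 1.5, 1.56], [0.17, 0.12, 1.63, -0.0, 1.39, 1.56], [0.17, 0.12, 1.74, -0.0, 1.29, 1.56], [0.17, 0.16, 1.81, -0.0, 1.18, 1.55]]
0 -1 [[0.17, 0.24, 1.34, -0.0, 1.56, -1.58], [0.17, 0.17, 1.47, -0.0, 1.5, -1.58], [0.17, 0.12, 1.63, -0.0, 1.39, -1.59], [0.17, 0.12, 1.74, -0.0, 1.29, -1.59], [0.17, 0.16, 1.81, -0.0, 1.18, -1.59]]
-0.2 1 [[0.17, 0.39, 1.16, -0.0, 1.79, 1.56], [0.17, 0.32, 1.31, -0.0, 1.71, 1.56], [0.17, 0.27, 1.48, -0.0, 1.6, 1.56], [0.17, 0.26, 1.58, -0.0, 1.5, 1.56], [0.17, 0.3, 1.65, -0.0, 1.39, 1.56]]
-0.2 -1 [[0.17, 0.39, 1.16, -0.0, 1.79, -1.58], [0.17, 0.32, 1.31, -0.0, 1.71, -1.58], [0.17, 0.27, 1.48, -0.0, 1.6, -1.58], [0.17, 0.26, 1.58, -0.0, 1.5, -1.58], [0.17, 0.3, 1.65, -0.0, 1.39, -1.58]]
-0.4 1 [[0.17, 0.55, 0.99, -0.0, 2.01, 1.56], [0.17, 0.47, 1.15, -0.0, 1.92, 1.56], [0.17, 0.41, 1.33, -0.0, 1.8, 1.56], [0.17, 0.41, 1.43, -0.0, 1.7, 1.56], [0.17, 0.45, 1.5, -0.0, 1.6, 1.56]]
-0.4 -1 [[0.17, 0.55, 0.99, -0.0, 2.01, -1.58], [0.17, 0.47, 1.15, -0.0, 1.92, -1.58], [0.17, 0.41, 1.33, -0.0, 1.8, -1.58], [0.17, 0.41, 1.43, -0.0, 1.7, -1.58], [0.17, 0.45, 1.5, -0.0, 1.6, -1.58]]
```

```bash
cat >> h.py <<'E'
FL=np.diag([-1.,-1,1])
def lidpose(th,gap=0,r=210):
    t,R=lidtip(th,-0.25*max(th,0),gap,r);R=R@FL
    return tips_to_tcp(t,R,ctrl.tcp_to_tips),R
E
python3 - <<'E'
from h import *
p,R=lidpose(1.024,45)
up=p.copy();up[2]+=110
s=sensors.read_state()
c=s["eef_pos"];ctrl.move_l([c[0],c[1],420],vel=250)
ctrl.move_ptp(up,R)
ctrl.move_l(p,vel=150)
s=sensors.read_state();print(s["t"],s["eef_pos"],p,s["force"])
for n in("side","top"):
    pic,d=optics.grab_frame(n);cv2.imwrite(f"pics/{n}1.png",pic[:,:,::-1])
E
```

```text
4.475 [630.23792168 195.79427404 334.98968513] [629.86985089 195.43055091 333.4580482 ] [-0.00253247 -0.33161946  1.25022834]
```

View pics/side1.png

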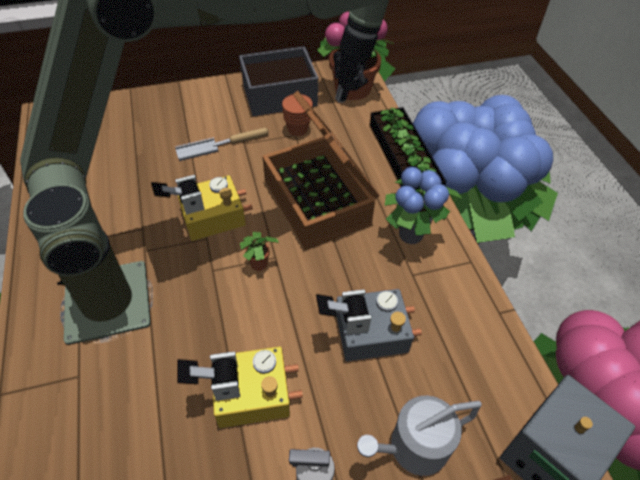

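The fingertips are at about (342,97), behind and above the lid lip near (312,115), and clear of everything. Now I'll push along the arc.

Run:
```python
from h import *
f0=np.array(sensors.read_state()["force"])
def st(l):
    s=sensors.read_state();print(l,round(s["t"],2),np.round(s["eef_pos"],1),np.round(np.array(s["force"])-f0,1))
p,R=lidpose(1.024,0);print(ctrl.move_l(p,R,vel=60,threshold=4));st("touch")
for th in np.arange(.92,.2,-.12):
    p,R=lidpose(th);ctrl.move_l(p,R,vel=70);st(round(th,2))
for n in("side","top"):
    pic,d=optics.grab_frame(n);cv2.imwrite(f"pics/{n}2.png",pic[:,:,::-1])
```

```text
False
touch 5.47 [592.4 188.5 310.4] [ 0.2 -1.2 -0.4]
0.92 5.94 [573.  185.  299.7] [ 0.6 -1.3 -0.5]
0.8 6.46 [552.5 181.3 284.8] [-1.1 -0.8  0.7]
0.68 6.97 [533.8 177.9 267.6] [-0.4 -1.5 -1. ]
0.56 7.48 [517.4 174.8 248.6] [ 0.1 -2.  -1. ]
0.44 7.99 [503.4 172.2 227.8] [ 0.1 -1.1  0.3]
0.32 8.5 [492.  170.1 205.4] [-0.2 -1.4 -0.6]
```

View pics/side2.png

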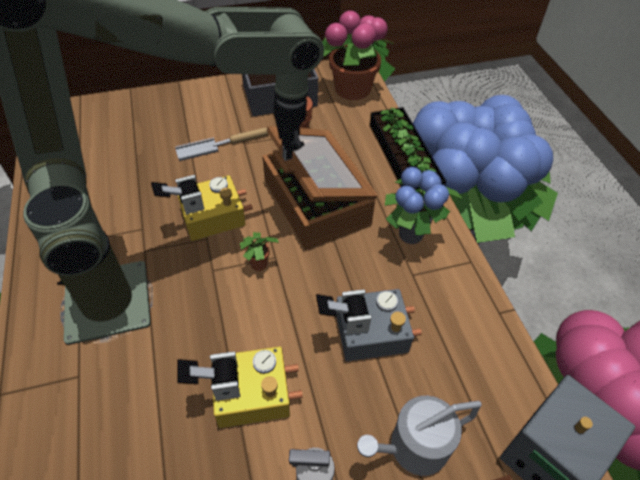

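The lid is following: the tip is on it at (292,150) and it is partly closed. I'll continue to shut and then press gently.

Run:
```python
from h import *
def st(l):
    s=sensors.read_state();print(l,round(s["t"],2),np.round(s["eef_pos"],1),np.round(s["force"],1))
for th in (.2,.08):
    p,R=lidpose(th);ctrl.move_l(p,R,vel=60);st(th)
p,R=lidpose(0);ctrl.move_l(p,R,vel=40,threshold=15);st(0)
p[2]-=15;print(ctrl.move_l(p,R,vel=25,threshold=14));st("press");ctrl.hold(.3);st("held")
p=np.array(sensors.read_state()["eef_pos"])
ctrl.move_l(p+[0,0,60],vel=120);st("up")
ctrl.move_l(p+[-60,-20,240],vel=250);
for n in("side","top"):
    pic,d=optics.grab_frame(n);cv2.imwrite(f"pics/{n}3.png",pic[:,:,::-1])
    np.savez(f"{n}3.npz",d=d)
w=world("top",np.load("top3.npz")["d"])
s=w[165:285,155:315].reshape(-1,3);s=s[(s[:,2]>100)&(s[:,2]<135)]
n=np.linalg.lstsq(np.c_[s[:,:2],np.ones(len(s))],s[:,2],rcond=None)[0];print(len(s),n,s.mean(0))
```

```text
0.2 9.17 [483.2 168.5 181.8] [0.2 0.3 0.3]
0.08 9.73 [477.4 167.4 157.5] [0.2 0.2 0.6]
0 10.3 [474.9 166.9 140.6] [ 0.4 -0.3  0.8]
False
press 11.05 [475.6 167.  125.9] [ 0.8 -0.3 -0.2]
held 11.35 [475.5 167.  126.1] [-0.7  0.8  0.4]
up 12.0 [475.1 166.9 185.7] [-0.3 -0.1  0.2]
9359 [-1.28794447e-02 -7.33530294e-03  1.26198157e+02] [577.2626014  180.66740469 117.43808498]
```

View pics/side3.png

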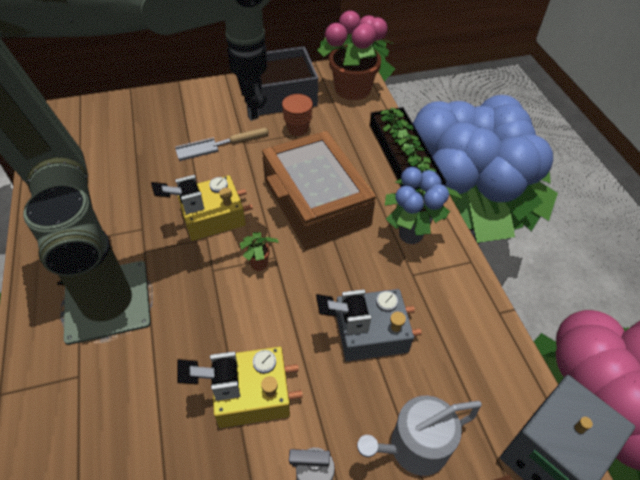

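View pics/top3.png

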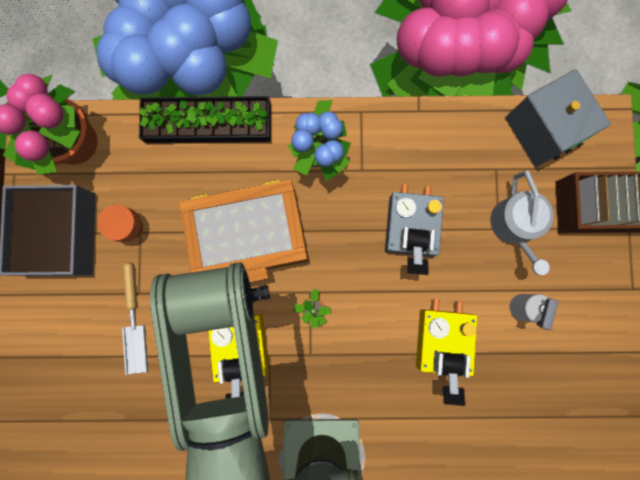

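The lid now looks shut: the depth plane tilts about 0.014 rad. However, the force reading stayed near zero while the tip was commanded about 15 mm below the lid top, and that needs explaining before I go on. I'll move the arm clear of the lip and look.

Run:
```python
from h import *
s=sensors.read_state();print(s["t"],s["grip_width"],s["eef_pos"],np.round(s["tau"],2),np.round(s["wrist_torque"],2))
# go over to above the paddle, high
R=toolR(YD,0.3)@FL
f=rz(YD)
tip=A-74*f+Z*160
ctrl.move_ptp(tips_to_tcp(tip,R,25),R)
s=sensors.read_state();print(s["t"],s["eef_pos"],s["force"],np.round(s["q"],2))
for n in("side","top"):
    pic,d=optics.grab_frame(n);cv2.imwrite(f"pics/{n}4.png",pic[:,:,::-1]);np.savez(f"{n}4.npz",d=d)
    x,y,a,b=(165,165,160,120) if n=="top" else(240,110,160,140)
    cv2.imwrite(f"pics/{n}4c.png",cv2.resize(pic[y:y+b,x:x+a,::-1],None,fx=4,fy=4,interpolation=cv2.INTER_CUBIC))
    print(proj(n,[lidpt(0)[0],tip]))
w=world("top",np.load("top4.npz")["d"])
s=w[165:285,155:315].reshape(-1,3);s=s[(s[:,2]>100)&(s[:,2]<135)]
print(len(s),np.linalg.lstsq(np.c_[s[:,:2],np.ones(len(s))],s[:,2],rcond=None)[0])
```

```text
13.0167 -0.20738416601614443 [414.75782085 146.89672916 363.63615431] [ 2.000e-02 -2.453e+01 -3.141e+01 -0.000e+00  2.000e-02  0.000e+00] [-0.02 -0.   -0.03]
14.4417 [ 465.55884138 -226.53615007  296.02375634] [ 0.10177746 -0.0976141  -0.10104546] [-0.72 -0.15  1.81  0.18  1.24 -2.21]
[[277.66979757 185.49845732]
 [322.64467184 271.27000192]]
[[250.72809156 274.35034261]
 [426.96843183 266.93792193]]
10035 [-1.69885673e-02 -5.87697397e-03  1.28490030e+02]
```

View pics/top4c.png

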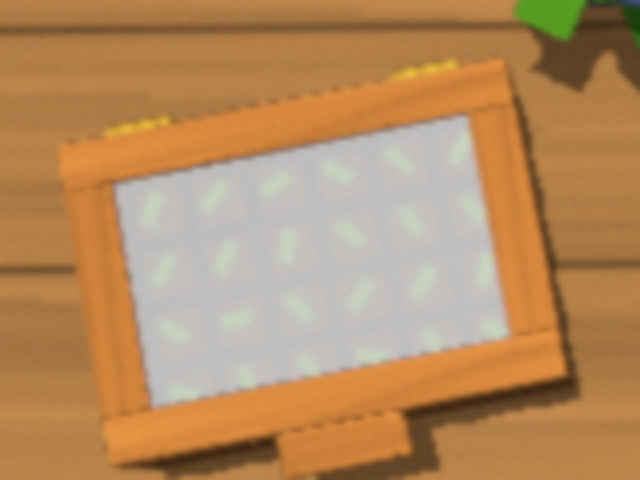

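View pics/side4c.png

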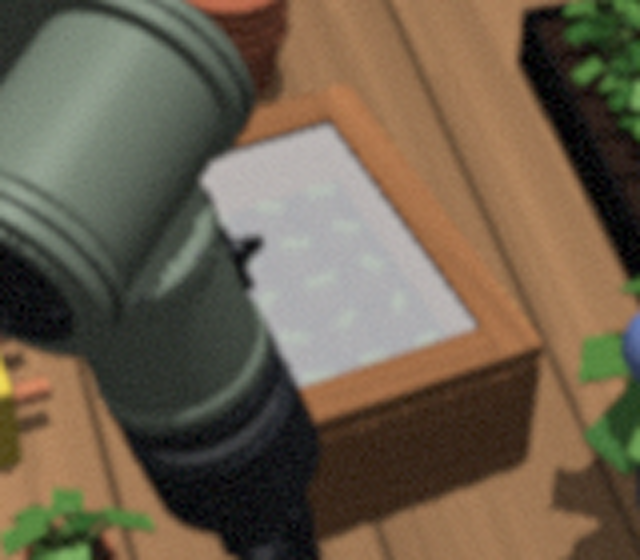

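View pics/side4.png

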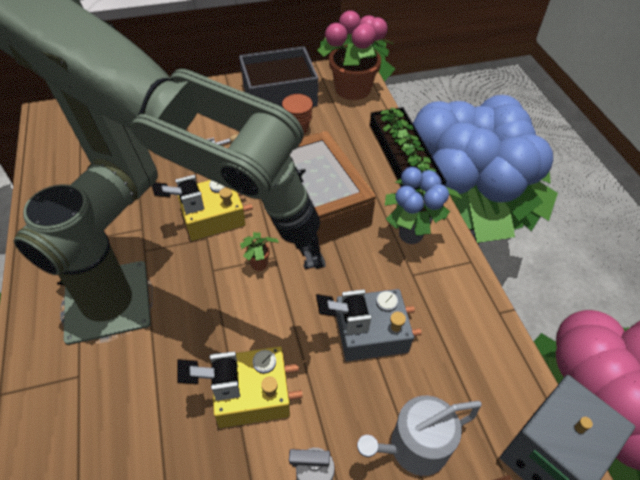

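View pics/top4.png

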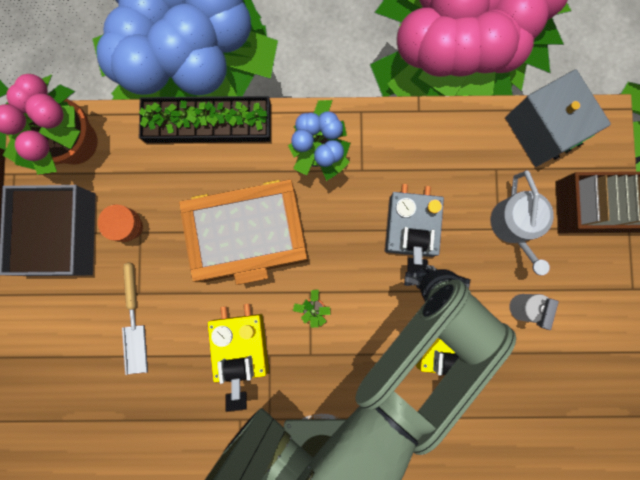

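The lid is shut and the lip is clear. The visible fingertip doesn't quite match its projected position, so I'll check that and the lid tilt, using the table plane as a reference.

Run:
```python
from h import *
np.set_printoptions(precision=4,suppress=True)
w=world("top",np.load("top4.npz")["d"])
def fit(s):
    for _ in range(4):
        c=np.linalg.lstsq(np.c_[s[:,:2],np.ones(len(s))],s[:,2],rcond=None)[0]
        s=s[abs(s[:,2]-np.c_[s[:,:2],np.ones(len(s))]@c)<4]
    return c,len(s),s[:,2].mean()
al=w.reshape(-1,3);al=al[~np.isnan(al[:,0])]
f=rz(YL);g=np.array([-f[1],f[0],0])
rel=al-H;x=rel@f;y=rel@g
lid=al[(x>-195)&(x<-5)&(abs(y)<135)&(al[:,2]>90)&(al[:,2]<140)]
tab=al[(abs(x+100)<250)&(abs(y)<250)&(abs(al[:,2])<10)]
a,b=fit(lid),fit(tab);print(a,b,"tilt rel",-(a[0]-b[0])[:2]@f[:2])
pic=cv2.imread("pics/top4.png")[220:330,370:500];cv2.imwrite("pics/t4d.png",cv2.resize(pic,None,fx=5,fy=5,interpolation=cv2.INTER_CUBIC))
pic=cv2.imread("pics/side4.png")[200:350,260:430];cv2.imwrite("pics/s4d.png",cv2.resize(pic,None,fx=4,fy=4,interpolation=cv2.INTER_CUBIC))
s=sensors.read_state();p=np.array(s["eef_pos"]);R=np.array(s["eef_rot"])
for n in("top","side"):print(n,proj(n,[p,p+25*R[:,2],p-60*R[:,2]]))
```

```text
(array([ -0.0222,  -0.0053, 130.8569]), 6223, np.float64(117.18092455482866)) (array([-0.0003,  0.0004,  0.498 ]), 18401, np.float64(0.4070990609507918)) tilt rel 0.02259773831573062
top [[428.5318 269.7609]
 [426.5143 266.6511]
 [433.7816 277.8532]]
side [[319.1983 263.8857]
 [322.8071 270.6866]
 [309.9552 246.4669]]
```

View pics/t4d.png

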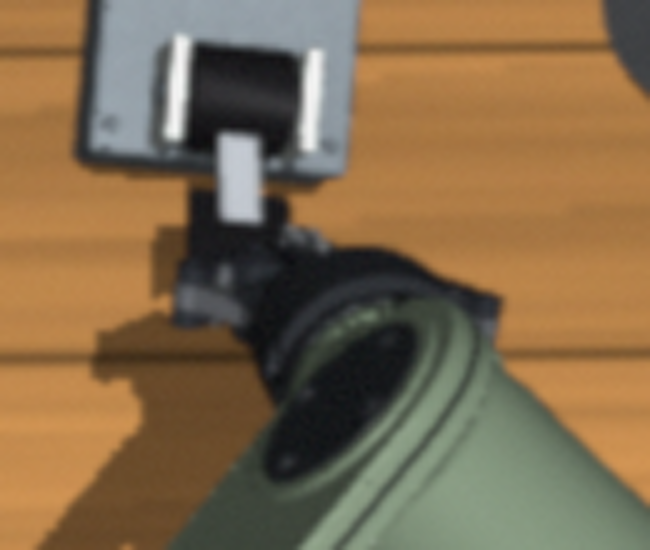

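View pics/s4d.png

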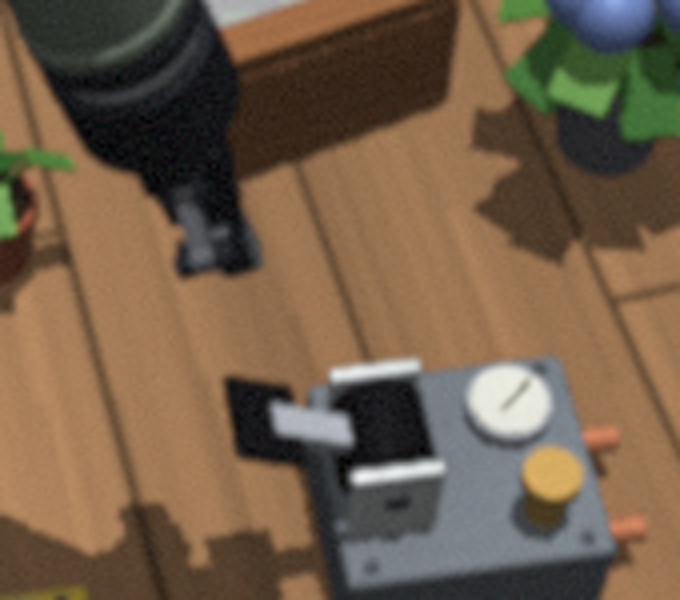

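Run:
```python
from h import *
np.set_printoptions(precision=1,suppress=True)
s=sensors.read_state();p=np.array(s["eef_pos"]);R=np.array(s["eef_rot"]);print(R)
for n,(x0,x1,y0,y1) in {"side":(295,335,235,275),"top":(395,475,245,300)}.items():
    w=world(n,np.load(n+"4.npz")["d"])[y0:y1,x0:x1]
    l=(w-p)@R
    m=(abs(l)<120).all(-1)&(w[...,2]>200)
    q=l[m];
    for a in range(-60,45,10):
        k=q[(q[:,2]>=a)&(q[:,2]<a+10)]
        if len(k):print(n,a,len(k),"x",k[:,0].min(),k[:,0].max(),"y",k[:,1].min(),k[:,1].max())
w=world("top",np.load("top4.npz")["d"]);f=rz(YL);g=np.array([-f[1],f[0],0])
al=w.reshape(-1,3);al=al[~np.isnan(al[:,0])];rel=al-H;x=rel@f;y=rel@g
for a in range(-240,10,10):
    k=al[(x>=a)&(x<a+10)&(abs(y)<(35 if a<-200 else 130))&(al[:,2]>80)&(al[:,2]<150)]
    if len(k):print(a,len(k),np.median(k[:,2]),k[:,2].std())
```

```text
[[-0.9  0.1  0.3]
 [ 0.1  1.  -0. ]
 [-0.3 -0.  -1. ]]
side -60 31 x -16.820111859330403 14.096781696865609 y -38.34940792239763 2.5131343654495697
side -50 32 x -14.139064588246322 1.757655664684489 y -29.069262843495427 5.141357140919457
side -40 4 x -13.5023178048233 -11.322081794612409 y -14.531303201218016 2.4908113285293925
side -30 6 x -11.702855317380122 -8.79556182902739 y -8.20470605197704 4.7144732517459795
side -20 24 x -11.741053105531119 5.463121953060109 y -16.42214619046276 5.564574348981462
side -10 28 x -12.022495856173432 9.294975964388032 y -15.454559007545132 5.839459015021598
side 0 3 x -9.850420017569967 10.369670168692089 y -7.474349525542289 -6.077430008960723
top -60 38 x -12.819181894925137 1.8290013046992846 y 14.03648681617503 37.28582181061809
top -50 20 x -13.625733543397958 -2.216142011904001 y 7.054315385289093 26.92788060826194
top -40 6 x -11.620086996465718 -6.495789142179058 y -5.758020520693068 13.322903595723066
top -30 13 x -11.585381264118357 -3.5162905581152852 y -5.7507998908425115 13.110688875871743
top -20 14 x -11.46596065156073 -5.214062
[... 625 characters left out ...]
9586486251595425
-140 438 116.50648012699679 3.0243194613154807
-130 439 116.59504935489323 2.9409121044945703
-120 439 116.06475919039912 3.011976867061845
-110 437 115.69807708335902 3.074804226312735
-100 434 115.89071677941303 3.0482678094531424
-90 437 115.80250631093845 2.978039868409701
-80 435 115.38039196589742 3.0088939873265037
-70 429 115.23197672246968 2.983574862802631
-60 430 114.82946096842886 2.900411374645724
-50 430 114.88475425087424 2.9055282263294266
-40 436 114.80334838496185 3.2832253994022103
-30 459 118.48628545681352 3.073519181030221
-20 426 118.83340868712575 2.3948048267423565
-10 417 118.58851099350913 2.4235306922028776
0 87 108.1988685942009 4.723449623017208
```

The depth images show the fingertips ending at about tool z = +3 mm, not the reported 25. That explains the missing force. At the last press the real tip only just reached the lid's top, so a small tilt of about 0.02 rad remains. I'll go back and press the lid fully down, using force feedback.

Run:
```python
from h import *
def st(l):
    s=sensors.read_state();print(l,round(s["t"],2),np.round(s["eef_pos"],1),np.round(s["force"],1))
R=toolR(YL,0)@FL
p=H-208*rz(YL);p[2]=180
c=np.array(sensors.read_state()["eef_pos"])
ctrl.move_ptp([p[0],p[1],260],R);ctrl.move_l([p[0],p[1],140],vel=150);st("above")
print(ctrl.move_l([p[0],p[1],100],vel=30,threshold=14));st("press");ctrl.hold(.4);st("held")
ctrl.move_l([p[0],p[1],260],vel=200)
R=toolR(YD,0.3)@FL
tip=A-74*rz(YD)+Z*130
ctrl.move_ptp(tips_to_tcp(tip,R,4),R);st("over dial")
for n in("side","top"):
    pic,d=optics.grab_frame(n);cv2.imwrite(f"pics/{n}5.png",pic[:,:,::-1]);np.savez(f"{n}5.npz",d=d)
w=world("top",np.load("top5.npz")["d"]);f=rz(YL);g=np.array([-f[1],f[0],0])
al=w.reshape(-1,3);al=al[~np.isnan(al[:,0])];rel=al-H;x=rel@f;y=rel@g
for a in range(-230,0,10):
    if -170<=a<-30:continue
    k=al[(x>=a)&(x<a+10)&(abs(y)<(35 if a<-200 else 130))&(al[:,2]>80)&(al[:,2]<150)]
    if len(k):print(a,len(k),np.median(k[:,2]).round(1),end='; ')
pic=cv2.imread("pics/side5.png")[200:350,260:430];cv2.imwrite("pics/s5d.png",cv2.resize(pic,None,fx=4,fy=4,interpolation=cv2.INTER_CUBIC))
```

```text
above 16.95 [467.4 165.3 140.9] [ 0.3 -0.8  0.8]
True
press 17.73 [466.1 165.3 119.3] [-0.9 -1.2  5.9]
held 18.13 [466.1 165.3 119.4] [-2.  -1.2  6.2]
over dial 20.45 [ 471.6 -227.2  245.5] [-0.2 -0.2  0.3]
-230 99 116.1; -220 120 116.5; -210 121 116.4; -200 484 118.0; -190 443 118.5; -180 442 118.5; -30 455 118.1; -20 428 118.5; -10 420 118.4;
```

View pics/s5d.png

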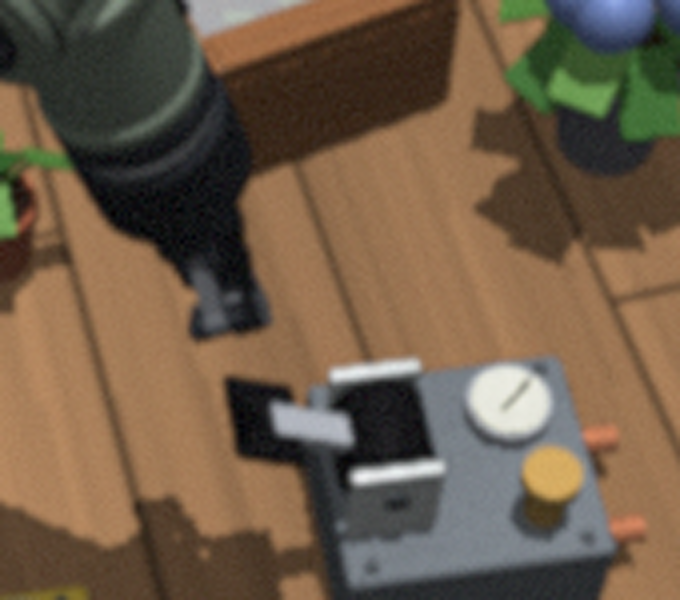

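View pics/top5.png

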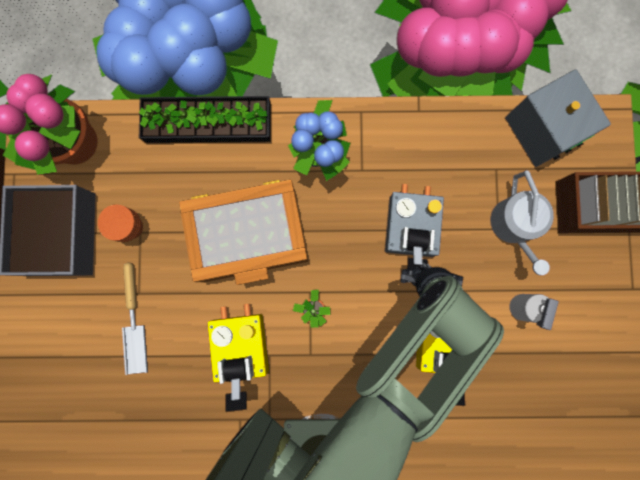

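The lid is now flat: front rail 118.5 mm and hinge rail 118.4 mm, with a firm stop at the expected height. Fingertips are above the paddle, at (316,280) in the side image. Now I'll press along the dial's arc.

```bash
cat >> h.py <<'E'
LT=3.5
def dialpose(v,gap=0,r=82):
    ph=0.5-v;tilt=0.2+0.3*np.clip(v/1.1,0,1);f=rz(YD)
    u=-np.cos(ph)*f+np.sin(ph)*Z;n=np.sin(ph)*f+np.cos(ph)*Z
    tip=A+r*u+4*n+n*(gap+11*abs(np.sin(ph+tilt)))
    R=toolR(YD,tilt)@FL
    return tips_to_tcp(tip,R,LT),R
E
python3 - <<'E'
from h import *
def st(l):
    s=sensors.read_state();print(l,round(s["t"],2),np.round(s["eef_pos"],1),np.round(s["force"],1),np.round(s["q"],2))
for v in np.arange(0,1.3,.2): assert ctrl.solve_ik(*dialpose(v)) is not None,v
p,R=dialpose(0,30);ctrl.move_l(p,R,vel=120);st("pre")
p,R=dialpose(0,0);ctrl.move_l(p,R,vel=50,threshold=8);st("touch")
for v in (.15,.3,.45):
    p,R=dialpose(v);print(ctrl.move_l(p,R,vel=50,threshold=30));st(v)
for n in("side","top"):
    pic,d=optics.grab_frame(n);cv2.imwrite(f"pics/{n}6.png",pic[:,:,::-1])
pic=cv2.imread("pics/side6.png")[230:380,270:440];cv2.imwrite("pics/s6d.png",cv2.resize(pic,None,fx=4,fy=4,interpolation=cv2.INTER_CUBIC))
E
```

```text
pre 21.19 [ 493.7 -230.3  190.9] [-0.2 -0.2  0.3] [-0.65  0.07  1.81  0.11  1.1  -2.15]
touch 21.94 [ 479.2 -229.1  164.6] [ 0.4 -0.2 -0.2] [-0.67  0.07  1.87  0.12  1.04 -2.17]
False
0.15 22.36 [ 473.5 -229.   154.5] [ 3.4 -0.5  3.3] [-0.69  0.05  1.92  0.16  0.97 -2.22]
False
0.3 22.77 [ 466.4 -227.2  140.3] [ 0.7 -0.7  2.9] [-0.72  0.04  1.97  0.2   0.91 -2.27]
False
0.45 23.19 [ 464.8 -227.6  128.4] [1.7 0.  5.1] [-0.74  0.03  2.01  0.25  0.84 -2.33]
```

View pics/s6d.png

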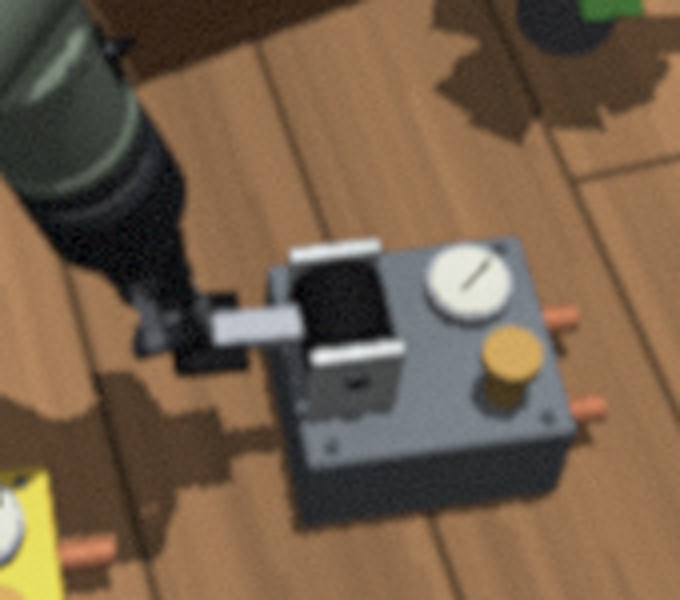

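The paddle is pressed to about level, but the fingertip at crop (165,335) overlaps its outer edge at about (178,350). I'll lift off, shift about 12 mm inwards and continue.

Run:
```python
from h import *
def st(l):
    s=sensors.read_state();print(l,round(s["t"],2),np.round(s["eef_pos"],1),np.round(s["force"],1))
p,R=dialpose(.45,35,82);ctrl.move_l(p,R,vel=80)
p,R=dialpose(0,20,70);ctrl.move_l(p,R,vel=80);st("pre")
for v in (0,.2,.4,.55,.7):
    p,R=dialpose(v,0,70);print(ctrl.move_l(p,R,vel=60,threshold=30));st(v)
for n in("side","top"):
    pic,d=optics.grab_frame(n);cv2.imwrite(f"pics/{n}7.png",pic[:,:,::-1])
pic=cv2.imread("pics/side7.png")[230:380,270:440];cv2.imwrite("pics/s7d.png",cv2.resize(pic,None,fx=4,fy=4,interpolation=cv2.INTER_CUBIC))
```

```text
pre 24.48 [ 497.5 -230.3  174.2] [-0.1  0.3  0. ]
False
0 24.97 [ 489.  -230.1  158.4] [ 0.1 -0.6  0.4]
False
0.2 25.38 [ 482.4 -229.8  146.6] [ 1.  -0.1  5. ]
False
0.4 25.78 [ 477.3 -229.2  131.7] [1.  0.8 5.6]
False
0.55 26.12 [ 475.1 -228.5  119.4] [-0.4 -0.3  5.6]
False
0.7 26.47 [ 475.4 -228.5  107.7] [-1.1  1.2  6.4]
```

View pics/s7d.png

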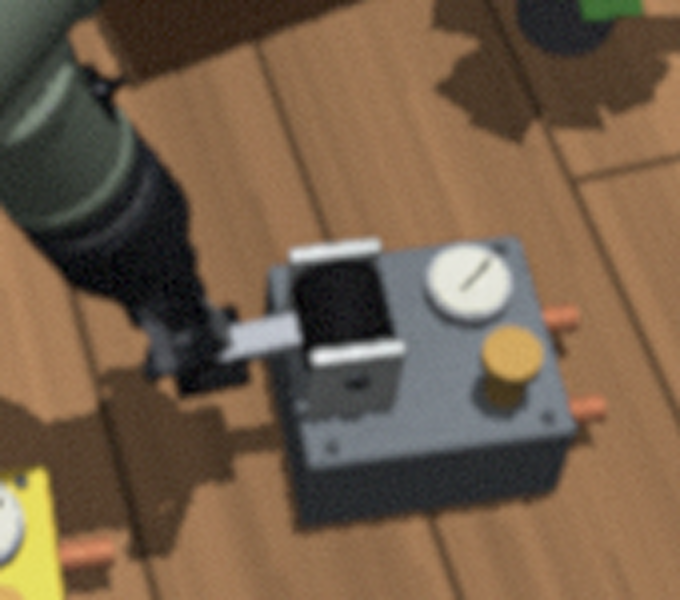

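The tip is now well on the paddle, which slants slightly down, and the force is about 6 N. Continuing to the end stop.

Run:
```python
from h import *
def st(l):
    s=sensors.read_state();print(l,round(s["t"],2),np.round(s["eef_pos"],1),np.round(s["force"],1))
for v in (.85,1.0,1.1):
    p,R=dialpose(v,0,68);print(ctrl.move_l(p,R,vel=50,threshold=30));st(v)
for v in(1.16,1.22,1.28,1.34,1.40):
    p,R=dialpose(v,0,68);h=ctrl.move_l(p,R,vel=30,threshold=12);st(v)
    if h or np.linalg.norm(sensors.read_state()["force"])>17:break
ctrl.hold(.3);st("held")
for n in("side","top"):
    pic,d=optics.grab_frame(n);cv2.imwrite(f"pics/{n}8.png",pic[:,:,::-1]);np.savez(f"{n}8.npz",d=d)
pic=cv2.imread("pics/side8.png")[230:380,270:440];cv2.imwrite("pics/s8d.png",cv2.resize(pic,None,fx=4,fy=4,interpolation=cv2.INTER_CUBIC))
```

```text
False
0.85 26.95 [ 478.6 -228.8   96.1] [-4.6 -0.6  5.9]
False
1.0 27.32 [ 482.7 -229.1   86.1] [-3.6 -0.   5.6]
False
1.1 27.58 [ 485.6 -229.5   81.1] [-5.9  0.3  9.8]
1.16 27.79 [ 486.7 -229.6   79.2] [-15.    2.5  19.3]
held 28.09 [ 486.7 -229.6   79.3] [-12.8   3.8  17.1]
```

View pics/s8d.png

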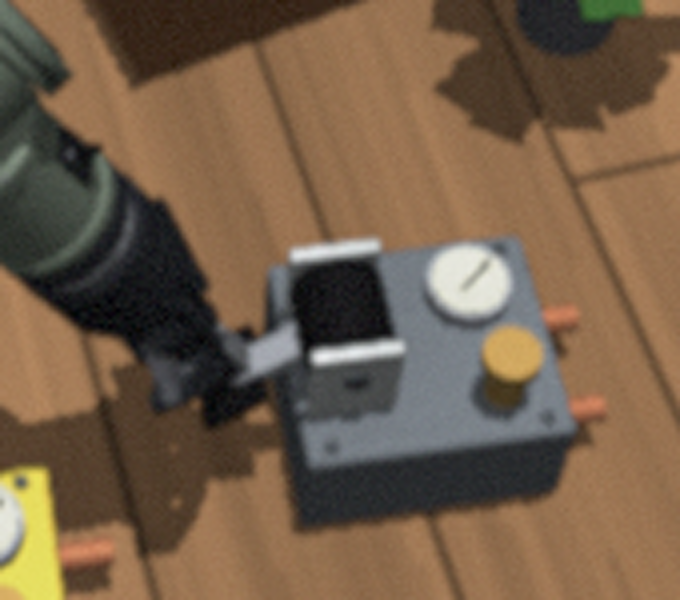

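View pics/top8.png

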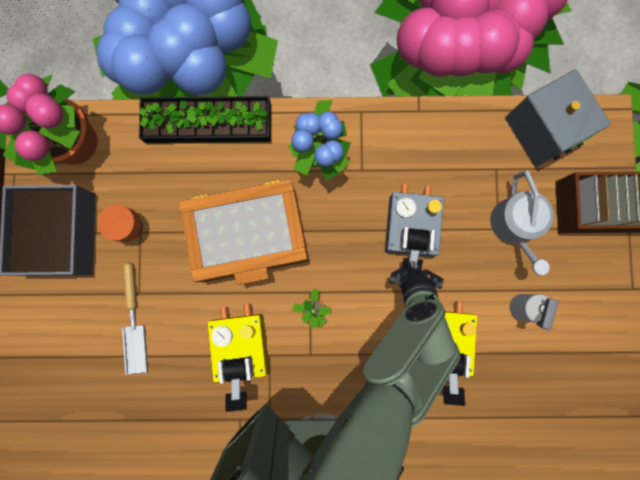

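The force jumped from about 11 N to about 21 N along a direction 0.64 rad off vertical. That matches the paddle's slant at the end stop (0.62 rad). The lid is shut and the bystanders stand where they were. I'll hold, check that it's steady, and hand in.

Run:
```python
from h import *
ctrl.hold(1.0);s=sensors.read_state();print(s["t"],s["force"],s["eef_pos"])
w=world("top",np.load("top8.npz")["d"]);f=rz(YL);g=np.array([-f[1],f[0],0])
al=w.reshape(-1,3);al=al[~np.isnan(al[:,0])];x=(al-H)@f;y=(al-H)@g
for a,b in((-195,-172),(-28,-3)):print(np.median(al[(x>a)&(x<b)&(abs(y)<130)&(al[:,2]>80),2]))
ctrl.finish_job()
```

```text
29.1917 [-13.40868265   3.03626305  16.53553674] [ 486.64740843 -229.64465395   79.30548901]
118.44255233384196
118.36987670250436
the job is handed in; nothing more can be done
```

I shut the lid fully, then pressed the grey mist unit's paddle to its end stop. I handed the job in at about 29 s with the robot still holding it down; no verdict is reported.

- **Lid:** the first pass left it about 0.02 rad open, because the fingertips end about 3 mm ahead of the TCP, not the reported 25 mm. I found this in the depth images and pressed again under force control. The last check showed the front rail at 118.4 mm and the hinge rail at 118.4 mm, so the lid is flat. I pushed it slowly along its arc; its speed was not measured.
- **Dial:** my first press landed on the paddle's outer edge and reached about the first click, after the lid was shut. I let it go, moved 12 mm inwards and pressed again. After more than 1 s of holding, the push was steady at about 21 N. Its direction matches the paddle's slant at the end stop, about 1.12 rad. That angle is inferred from force and tool position, as I could not read it directly.
- **Surroundings:** in the last top picture, the visible bystanders and both yellow look-alikes stand where they were. I judged this by eye.

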